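Load a sample tray under the spring flap of an inspection loader

ROBOT

A 6-joint arm with a two-finger parallel gripper is mounted at the origin on the work surface. World frame = base frame: x ahead of the robot, y to its left, z up, the work surface at z = 0. Lengths are in m, angles in degrees, forces in N, time in s.
With the tool pointing down it reaches from about 0.375 to 0.9 m from the base axis. Payload 3.1 kg.
Tool frame: the origin (TCP) lies at the very end of the fingers, on their centre line; the grasp point (between the pads) lies 19 mm behind it (grip_point_offset is the distance from the TCP to the grasp point, in m); y points along the fingers, x is the direction in which the jaws open and shut, and the axes are right-handed (so a half turn about y gives the same grasp; the last joint's range is limited). The gripper opens to 87 mm and grips with 3 to 60 N. Pads are 19 mm wide; open, the fingers measure 117 mm over their backs; the gripper's body (75 mm by 190 mm) begins 51 mm behind the grasp point.
Start: joints at [-85.457, 30.224, 82.088, -0, 67.689, -10.227], TCP at [0.159, -0.604, 0.223] pointing down, gripper open.
Joint ranges: [-176.69, 176.69], [-43.24, 126.21], [12.49, 139.97], [-82, 262], [0, 151.66], [-163.58, 163.58]. Speed limits (degrees/s): [159.86, 159.86, 180, 180, 180, 180].

INTERFACE

Orientations are given as a 3x3 rotation matrix whose columns are the frame's x, y, z axes.
In Python, from rig import * gives the robot as it stands.
- The arm moves only by the tool send_rows, never from a script. Its argument "moves" is text: rows parted by semicolons, each of 5 numbers parted by spaces: the finger opening in mm, from 0 to 87, then the shift along the tool's x, y, z in mm, then the turn about the tool's y in degrees. In form: fingers dx dy dz yaw; .... A call has 1 to 20 rows; each row shifts and turns the commanded pose from where the row before left it, along the tool's axes as they then stand; what a row does not reach is not made up. A row lasts 1/12 s, in which the tool goes at most 41.7 mm and 7.16 degrees, less where a joint would pass 70% of its speed; a pose out of reach is approached as far as the arm can. A call is refused whole if a number of a shift passes 41.7 or a number of a turn 7.16, either way. A call with a gripper value outside its range is refused whole. The fingers move at their own pace and stop on an object; the grip force is fixed at half the most. Time passes only in rows, so rows that do not move let the fingers close. It gives the time, the measured TCP pose, the force and the opening at its end, in the units of the state.
- read_state(): the state, without advancing time (a new reading comes with each control period).
- capture(name): name is "side" or "top"; returns a dict with "image" (384x512x3 uint8, blue, green, red), "z_map" (384x512 float32, m along the optical axis (not along the pixel's ray), 0 where there is no reading), "mtx" (3x3 intrinsics, pixels), "origin" and "rotation" of the camera in the world. Camera axes: x right, y up, looking along -z (the intrinsics and any distortion apply to the point x, -y, -z); pixel columns grow to the right and rows downward; lengths in m; the calibration is good to about 2 mm. A picture is of the moment at which its call begins.
- hand_in(): hands the job in, once; it reports no verdict.
Trained networks look in a picture, given as the dict that the camera call returned (one of the last four; its "shot" number tells which), for a name from the list of things; names that differ only in an ending like _2 or _b are one class to them, and where a whole thing is asked for, a point or a joint stands for the part that bears it (a point fixed in the world has none). Each returns a list of dicts, best first, with "p" (0 to 1); they miss things now and then, are a little off and sometimes report something else, mostly with a low value. They report only what shows in the picture. A call takes as long as a camera call. They do not tell look-alikes from the thing itself.
- search_frame(picture, name): "bbox" ([left, top, right, bottom] in pixels, round what is visible of it).
- masks_of(picture, name): "region" (384x512 bool, what is visible of it) and "bbox" ([left, top, right, bottom] in pixels, round what is visible of it).
- mark_of(picture, name): "pixel" ([row, column] in pixels: a listed point, or the origin of a listed thing).
The state is a dict: "time_s": time; "joint_positions": joint angles; "qvel": joint speeds; "tau": joint torques, N m; "position": TCP position; "tcp_rot": TCP orientation; "force": force on the tool from outside, world axes, zero at the start; "moment": the same for the moment, N m; "opening": opening from 0.0 (shut) to 1.0 (fully open).
Only numpy, scipy, OpenCV 4.12 (cv2) and the standard library are available. Lean on these libraries where they do the work, as an engineer would, in place of code of your own. Each camera call takes 0.05 s, during which the arm holds its last target. There are 200 camera calls.

TASK

Press the orange bar down with one fingertip to hold the loader's spring-closed blue flap open and, while holding it, push the sample tray with the other finger along its lane under the flap until it is fully home against the end stop. Then let go so that the flap springs fully shut behind the sample. Only push: never pick up or tip the tray, and leave the other things on the bench undisturbed.

Things in the scene. Friction and masses are not known exactly. Their poses are not given: they have to be found in the camera images.
- loader: White fixed loader plate, 265 x 185 x 12 mm. Origin on the table directly below the flap's front lip and the hinge shaft; +x is the push direction, +y left, z up. It spans x -195 to 70, y -125 to 60 mm; its top, the lane floor, is at z = 12. Steel hinge shaft along x at y = 0, z = 34 mm, between two posts at x = -188 and 64 (14 mm wide, up to z = 40).
- lane_end (a point): Centre of the foot of the black end stop's face, on the lane floor (loader x = 52, y = -36, z = 12 mm). The stop is 14 mm high. The dark lane runs along the loader's x, centred on y = -36 mm, 50 mm wide between two fences 6 mm high and 3 mm thick; the 46 mm wide tray has 2 mm play each side.
- flap_lip (a point): Middle of the lower edge of the blue flap's front lip (shut: loader x = 0, y = -40, z = 19 mm, 7 mm above the lane floor). The lip is 3 mm thick, y -62 to -18; the flap, with an amber window, covers x -2 to 58, y -62 to 0. Shut, the 4 mm tray plate passes below the lip but the sample (top 14 mm above the floor) does not.
- flap (a joint): Angle of the flap about the hinge shaft, rad: 0 = shut, 0.55 = fully open (hard stop); the sample passes from about 0.38. The orange bar is the other arm of the same part: pressing it down raises the flap. A spring shuts it: pressed 27 mm out from the shaft, the bar takes about 3 N to start and 5 N at full opening.
- press_bar (a point): Middle of the top of the orange press bar, 145 mm long (loader x -185 to -40), 38 mm wide (9 to 47 mm from the shaft), 4 mm thick, left (+y) of the lane. Shut, it slopes up away from the shaft by 0.35 rad, middle 45 mm above the table; fully pressed it slopes down 0.2 rad, top about 31 mm above the table 25 mm from the shaft. A fingertip may slide along it while pressing.
- tray_back (a point): Centre of the rear face of the upright green handle at the tray's tail, 23 mm above the lane floor: the face to push. Handle 36 mm wide, 8 thick, from 4 to 42 mm above the floor, so a finger at the height of the pressed bar still meets it. Tray home: loader x = -58, y = -36 mm; at the start 55 to 90 mm further back (-x).
- tray: Loose aluminium tray, 110 x 46 x 4 mm, about 150 g, origin under its centre, x to its front. On it, fixed: a black sample 40 x 30 x 10 mm with a gold face (11 to 51 mm ahead of the centre) and the green handle at the tail. Home: origin at loader x = -3, y = -36, z = 12 mm; the sample's rear is then 8 mm past the lip's middle, so the lip drops behind it.
- chip_box: Blue box 34 x 34 x 18 mm standing on the right side of the loader plate. Leave alone.
- weight: Small brass knobbed weight, 26 mm wide, 32 mm high, on the right side of the loader plate. Leave alone.
- bottle: Amber bottle, 44 mm wide, 85 mm high, on the table. Leave alone.
- jar: White jar with a blue cap, 52 mm wide, 60 mm high, on the table. Leave alone.
- dish: Round grey dish, 74 mm wide, 18 mm high, on the table. Leave alone.
- clamp_ring: Flat steel ring, 84 mm outside, 8 mm high, on the table right of the loader. Leave alone.
- screwdriver: Screwdriver, 150 mm long, lying on the table left of the loader. Leave alone.
Things that resemble listed ones, but are neither listed nor needed, are in the scene too. What is shaped like the tray but red is not meant.

How it is judged:
By the outcome, as a careful person would: the job done as asked, in the order asked, and still so for the second after the job is handed in, with the robot touching nothing.
It also fails if it takes over 43 s, if anything falls off the work surface, if the arm or the gripper's body presses on something with over 40 N, if the wrist force passes 120 N, or if a joint passes its speed limit or range.

## Working session

There is one attempt and no reset: what is moved stays moved. The work goes in short steps, Python scripts to look and compute and a tool call to move; the robot and the scene stay as the last step left them, time stands still between calls to the robot, and variables do not carry over. Pictures are saved under pics/ and viewed, about 8 in all and at most 12, crops included, and the job is handed in when it is done.

Besides the shell and the picture viewer there is one more tool, called after "Emit:" by a JSON object that holds its "op" and its "data", one argument or row to a line. send_rows: Moves the arm, as the interface text tells. Its arguments: {"type":"object","properties":{"moves":{"type":"string"}},"required":["moves"]}

```bash
mkdir -p pics; ls
cat > h.py <<'E'
from rig import *
import numpy as np, cv2
def world(c,px,z=None):
    # px=[row,col]; on plane z or via depth
    r,col=px; K=np.array(c["mtx"]); R=np.array(c["rotation"]); o=np.array(c["origin"])
    d=np.array([(col-K[0,2])/K[0,0],-(r-K[1,2])/K[1,1],-1.])
    dw=R@d
    if z is None: s=c["z_map"][int(round(r)),int(round(col))]
    else: s=(z-o[2])/dw[2]
    return o+s*dw
def pix(c,p):
    K=np.array(c["mtx"]); q=np.array(c["rotation"]).T@(np.array(p)-np.array(c["origin"]))
    return K[1,1]*(-q[1])/-q[2]+K[1,2], K[0,0]*q[0]/-q[2]+K[0,2]
E
python3 - <<'E'
from h import *
s=read_state(); print(s["time_s"],s["position"],np.round(s["tcp_rot"],3),s["force"],s["opening"])
for n in("top","side"):
    c=capture(n); cv2.imwrite(f"pics/{n}0.png",c["image"]); print(n,[k for k in c], np.round(c["origin"],3),np.round(c["mtx"],1).tolist())
    for t in("lane_end","flap_lip","press_bar","tray_back","tray","loader"):
        for m in mark_of(c,t)[:3]:
            p=m["pixel"]; print(n,t,round(m["p"],2),np.round(p,1),np.round(world(c,p),4))
E
```

```text
pics
0.0 [ 0.15933126 -0.60356907  0.22153886] [[ 0.255 -0.     0.967]
 [-0.967  0.002  0.255]
 [-0.002 -1.     0.   ]] [ 0.63230143 -0.0397015  -0.6961178 ] 1.0052884494837266
top ['image', 'z_map', 'mtx', 'origin', 'rotation', 'shot'] [0.411 0.045 0.936] [[406.8, 0.0, 254.5], [0.0, 406.8, 196.7], [0.0, 0.0, 1.0]]
top lane_end 0.71 [150.7 254.7] [0.6895 0.0286 0.0386]
top flap_lip 0.66 [168.6 262.4] [0.6482 0.0109 0.0353]
top press_bar 0.88 [223.5 243.1] [0.5201 0.0539 0.0495]
top press_bar 0.42 [214.7 349.4] [ 5.477e-01 -1.932e-01  5.000e-04]
top tray_back 0.9 [146.5 412.1] [ 0.7023 -0.3363  0.0385]
top tray_back 0.75 [229.4 272.7] [ 0.507  -0.0106  0.053 ]
top tray 0.78 [210.2 271.6] [ 0.5555 -0.0109  0.0134]
top tray 0.69 [155.6 386.2] [ 0.69   -0.2864  0.0052]
top loader 0.93 [176.9 245.1] [0.6343 0.0504 0.011 ]
top loader 0.24 [155.2 287.4] [ 0.678  -0.046   0.0433]
side ['image', 'z_map', 'mtx', 'origin', 'rotation', 'shot'] [0.185 0.774 0.703] [[394.0, 0.0, 263.9], [0.0, 394.0, 194.8], [0.0, 0.0, 1.0]]
side lane_end 0.76 [198.5 232.6] [0.6686 0.0581 0.0383]
side flap_lip 0.69 [199.4 247.2] [0.6427 0.0236 0.0205]
side flap_lip 0.68 [249.1 215.9] [0.6096 0.2324 0.0249]
side flap_lip 0.22 [185.5 243.5] [ 0.6693 -0.0031  0.0429]
side press_bar 0.8 [208.6 282.6] [0.5246 0.0397 0.043 ]
side tray_back 0.7 [197.6 297.7] [ 0.5062 -0.0161  0.048 ]
side tray_back 0.67 [135.5 281.1] [ 0.7122 -0.3373  0.0306]
side tray 0.85 [151.5 276.3] [ 0.6898 -0.2549  0.0155]
side tray 0.64 [204.8 278.9] [ 0.5552 -0.0012  0.0155]
side loader 0.68 [210.8 242.4] [0.6354 0.0635 0.0109]
```

Run:
```python
import cv2,numpy as np
a=cv2.imread("pics/top0.png");b=cv2.imread("pics/side0.png")
cv2.imwrite("pics/top0b.png",cv2.resize(a[100:290,180:440],None,fx=3,fy=3,interpolation=cv2.INTER_CUBIC))
cv2.imwrite("pics/side0b.png",cv2.resize(b,None,fx=1.5,fy=1.5))
```

```text
(no output)
```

View pics/top0b.png

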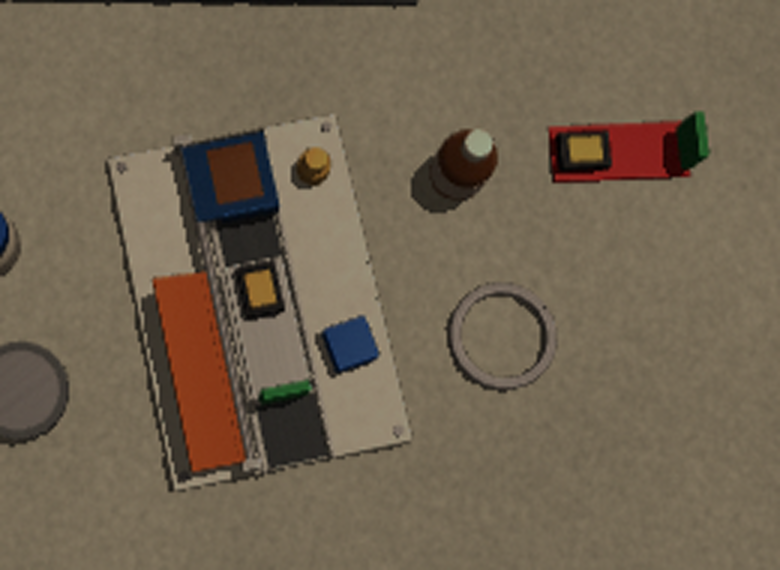

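View pics/side0b.png

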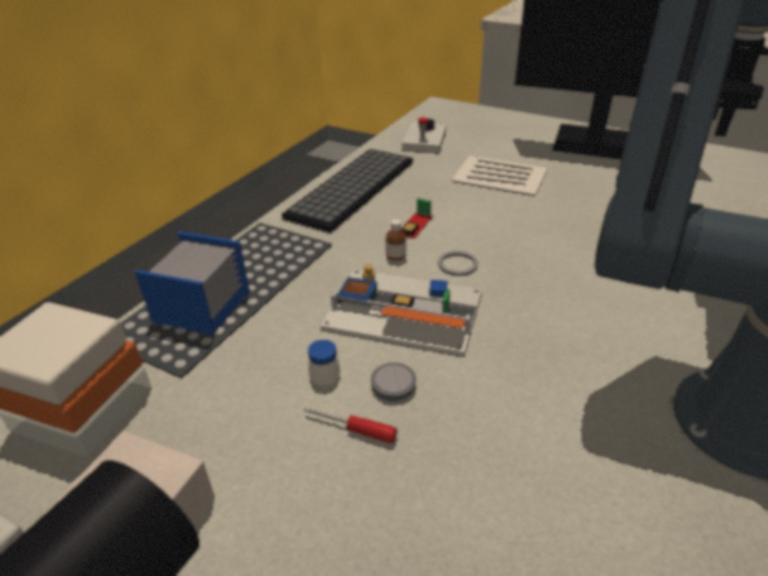

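The tray meant is the aluminium one in the loader lane, with its handle at crop pixel (287,390). The red look-alike at (625,150) is outside the loader. I'll fit the loader pose next.

```bash
cat >> h.py <<'E'
def fit(A,B):
    ca,cb=A.mean(0),B.mean(0); a,b=A-ca,B-cb
    th=np.arctan2((a[:,0]*b[:,1]-a[:,1]*b[:,0]).sum(),(a*b).sum())
    R=np.array([[np.cos(th),-np.sin(th)],[np.sin(th),np.cos(th)]]); return th,R,cb-R@ca
E
python3 - <<'E'
from h import *
c=capture("top"); s=capture("side")
L=np.array([[70,60],[70,-125],[-195,-125],[-195,60]])/1e3
P=np.array([[107,158],[335,115],[410,440],[172,490]])/3+[180,100]
W=np.array([world(c,[r,q],.012)[:2] for q,r in P])
th,R,t=fit(L,W); print("corner fit",np.degrees(th),t,np.round((L@R.T+t-W)*1e3,1).tolist())
# mask refine
m=masks_of(c,"loader")[0]; 
loc=lambda p:(R.T@(np.array(p[:2])-t)*1e3).round(1)
for n,c_ in(("top",c),("side",s)):
  for k,z in(("lane_end",.012),("flap_lip",.019),("press_bar",.045),("tray_back",.035),("tray",.012),("chip_box",.012),("loader",0)):
    print(n,k,[(round(q["p"],2),loc(world(c_,q["pixel"],z)).tolist()) for q in mark_of(c_,k)[:2]])
# handle and bar from depth/colour
for n,c_ in(("top",c),("side",s)):
  hsv=cv2.cvtColor(c_["image"],cv2.COLOR_BGR2HSV)
  for nm,lo,hi in(("green",(45,100,40),(85,255,255)),("orange",(3,180,100),(14,255,255))):
    rr,cc=np.nonzero(cv2.inRange(hsv,lo,hi)); Q=np.array([np.r_[loc(w:=world(c_,[a,b])),w[2]*1e3] for a,b in zip(rr,cc)])
    Q=Q[(Q[:,0]>-200)&(Q[:,0]<0)&(abs(Q[:,1])<70)&(Q[:,2]>15)]; print(n,nm,len(Q),np.percentile(Q,[3,50,97],axis=0).round(1).tolist())
E
```

```text
corner fit 11.686716133977978 [0.63683722 0.04801754] [[0.9, 0.8], [1.6, -0.3], [-1.4, -1.2], [-1.2, 0.6]]
top lane_end [(0.72, [57.5, -36.3])]
top flap_lip [(0.8, [6.9, -42.4]), (0.52, [-92.7, -36.4])]
top press_bar [(0.71, [-10.1, 4.3]), (0.62, [-114.3, 23.2])]
top tray_back [(0.91, [-15.7, -388.1]), (0.87, [-141.0, -36.2])]
top tray [(0.96, [-8.6, -336.6]), (0.82, [-90.2, -38.8])]
top chip_box [(0.73, [-119.0, -94.9]), (0.4, [6.6, -41.2])]
top loader [(0.85, [1.7, 7.7])]
side lane_end [(0.94, [44.4, -21.8])]
side flap_lip [(0.74, [-0.9, -36.2])]
side press_bar [(0.92, [-109.3, 15.6])]
side tray_back [(0.75, [-13.0, -367.5]), (0.66, [-147.1, -40.2])]
side tray [(0.81, [-0.6, -302.9]), (0.77, [-94.8, -47.9])]
side chip_box [(0.6, [-119.5, -95.6])]
side loader [(0.87, [6.9, -4.6])]
top green 58 [[-143.9, -51.7, 41.5], [-140.9, -37.1, 53.3], [-137.3, -20.1, 55.6]]
top orange 1137 [[-179.1, 4.4, 35.3], [-113.2, 23.2, 44.2], [-44.9, 41.5, 51.7]]
side green 35 [[-142.2, -44.6, 28.9], [-140.5, -28.0, 52.5], [-134.9, -18.3, 55.1]]
side orange 206 [[-177.9, 15.6, 41.7], [-114.0, 29.1, 47.0], [-47.2, 42.0, 52.0]]
```

Emit:
{"op": "send_rows", "data": {
  "moves": "54 -25.8 0 23.2 0;54 -25.8 0 23.2 0;54 -25.8 0 23.2 0;54 -25.8 0 23.2 0;54 -25.8 0 23.2 0;54 -25.8 0 23.2 0;54 -25.8 0 23.2 0;54 -25.8 0 23.2 0;54 -25.8 0 23.2 0;54 -25.8 0 23.2 0;54 -25.8 0 23.2 0;54 -25.8 0 23.2 0;54 -25.8 0 23.2 0;54 -25.8 0 23.2 0;54 -25.8 0 23.2 0;54 -25.8 0 23.2 0;54 -25.8 0 23.2 0;54 -25.8 0 23.2 0;54 -25.8 0 23.2 0;54 0 0 0 3.1"
}}

```text
time_s: 3.22
position: [0.463, -0.0133, 0.223]
tcp_rot: [[0.207, 0.003, 0.978], [-0.978, 0.002, 0.207], [-0.001, -1.0, 0.003]]
force: [0.4, -0.4, 0.3]
opening: 0.622
```

```bash
cat >> h.py <<'E'
TH=np.radians(11.7); RL=np.array([[np.cos(TH),-np.sin(TH)],[np.sin(TH),np.cos(TH)]]); T0=np.array([.6368,.0480])
loc=lambda p:(RL.T@(np.array(p[:2])-T0)*1e3).round(1)
def stat():
    s=read_state(); R=np.array(s["tcp_rot"]); f=np.array(s["force"])
    print("t",round(s["time_s"],2),"loc",loc(s["position"]),"z",round(s["position"][2]*1e3,1),"yaw",round(np.degrees(np.arctan2(R[1,2],R[0,2])),2),"f_loader",(RL.T@f[:2]).round(2),f[2].round(2),"M",np.round(s["moment"],2),"open",round(s["opening"]*87,1)); return s
E
python3 -c "
from h import *
stat()"
```

```text
t 3.22 loc [-182.6  -24.8] z 223.0 yaw 11.94 f_loader [ 0.28 -0.47] 0.26 M [ 0.01  0.01 -0.  ] open 54.1
```

Emit:
{"op": "send_rows", "data": {
  "moves": "54 -11.6 0 9.8 0.2;54 -11.6 0 9.8 0;54 0 30 0 0;54 0 30 0 0;54 0 30 0 0;54 0 30 0 0;54 0 0 0 0;54 0 0 0 0;54 0 0 0 0"
}}

```text
time_s: 3.97
position: [0.4762, 0.0085, 0.1036]
tcp_rot: [[0.199, 0.002, 0.98], [-0.98, -0.0, 0.199], [0.001, -1.0, 0.002]]
force: [-0.6, -0.5, 0.8]
opening: 0.62
```

Run:
```python
from h import *
stat()
c=capture("side"); a=c["image"][140:270,190:360]; d=capture("top"); b=d["image"][110:300,200:360]
cv2.imwrite("pics/s1.png",np.hstack([cv2.resize(a,(520,400)),cv2.resize(b,(280,332)) if 0 else cv2.resize(b,(280,400))]))
```

```text
t 3.97 loc [-165.3   -6.1] z 103.6 yaw 11.47 f_loader [-0.67 -0.37] 0.81 M [-0.03  0.04 -0.03] open 53.9
```

View pics/s1.png

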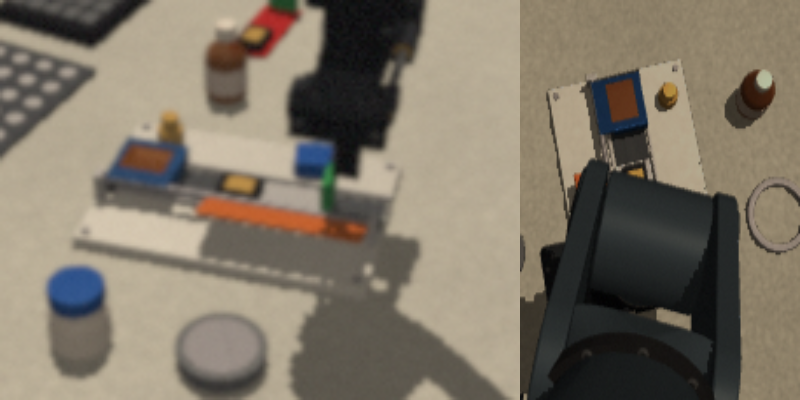

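Emit:
{"op": "send_rows", "data": {
  "moves": "54 -4.6 0 2 0.2;54 0 20 0 0;54 0 20 0 0;54 0 0 0 0;54 0 0 0 0"
}}

```text
time_s: 4.48
position: [0.4762, 0.0139, 0.063]
tcp_rot: [[0.195, -0.0, 0.981], [-0.981, 0.0, 0.195], [-0.0, -1.0, -0.0]]
force: [0.2, 0.1, 0.3]
opening: 0.617
```

Run:
```python
from h import *
stat()
c=capture("side"); a=c["image"][140:240,220:350]; cv2.imwrite("pics/s2.png",cv2.resize(a,(780,600),interpolation=cv2.INTER_CUBIC))
```

```text
t 4.48 loc [-164.2   -0.8] z 63.0 yaw 11.27 f_loader [0.22 0.07] 0.31 M [-0.02 -0.02 -0.  ] open 53.7
```

View pics/s2.png

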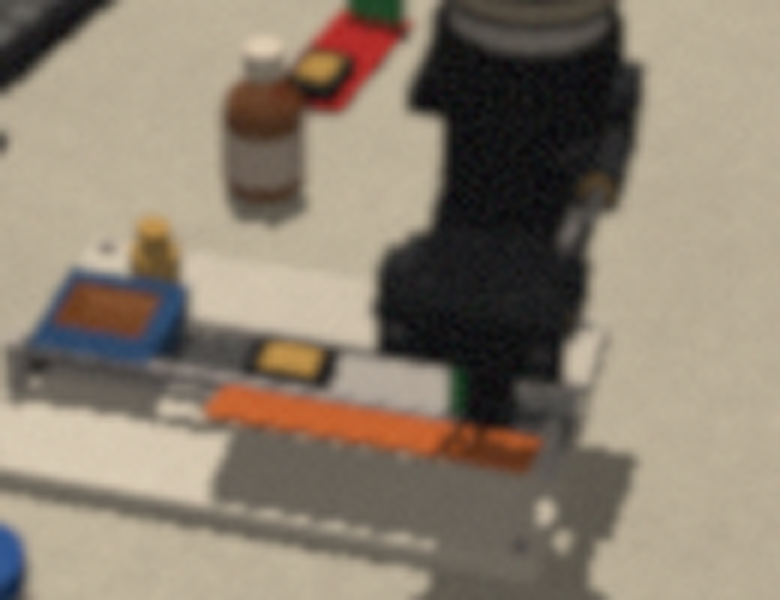

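Run:
```python
from h import *
c=capture("side")
z=c["z_map"]; hsv=c["image"].max(2)
Q=[]
for r in range(170,222):
  for q in range(280,325):
    if z[r,q]>0:
      w=world(c,[r,q]); l=loc(w); Q.append([l[0],l[1],w[2]*1e3,hsv[r,q]])
Q=np.array(Q); F=Q[(Q[:,3]<60)&(Q[:,2]>58)&(Q[:,2]<105)]
for lo,hi in((58,66),(66,75),(75,85),(85,100)):
  G=F[(F[:,2]>=lo)&(F[:,2]<hi)]; 
  for s,n in((1,"left"),(-1,"right")):
    g=G[s*G[:,1]>0]
    if len(g)>2: print(lo,n,len(g),np.percentile(g[:,:2],[5,50,95],axis=0).round(1).tolist(), g[:,2].min())
```

```text
58 left 3 [[-163.6, 32.8], [-159.2, 33.8], [-156.3, 35.2]] 65.03258717902338
66 left 23 [[-171.1, 32.8], [-161.7, 35.8], [-151.5, 37.4]] 66.7705864784427
75 left 26 [[-171.9, 33.6], [-162.1, 35.4], [-153.0, 37.4]] 75.82284247231475
85 left 22 [[-172.9, 34.1], [-164.5, 37.0], [-153.6, 39.2]] 85.25018286848129
```

Emit:
{"op": "send_rows", "data": {
  "moves": "54 0 6 0 -0.4;54 0 6 0 0;54 0 4 0 0;54 0 4 0 0;54 0 3 0 0;54 0 0 0 0;54 0 0 0 0"
}}

```text
time_s: 5.17
position: [0.4761, 0.0137, 0.0394]
tcp_rot: [[0.202, -0.0, 0.979], [-0.979, 0.0, 0.202], [-0.0, -1.0, -0.0]]
force: [-0.6, 1.8, 3.1]
opening: 0.616
```

Run:
```python
from h import *
stat();stat()
```

```text
t 5.17 loc [-164.3   -1. ] z 39.4 yaw 11.67 f_loader [-0.26  1.86] 3.06 M [0.26 0.   0.07] open 53.6
t 5.17 loc [-164.3   -1. ] z 39.4 yaw 11.67 f_loader [-0.26  1.86] 3.06 M [0.26 0.   0.07] open 53.6
```

Emit:
{"op": "send_rows", "data": {
  "moves": "54 0 2 0 0;54 0 2 0 0;54 0 2 0 0;54 0 0 0 0;54 0 0 0 0"
}}

```text
time_s: 5.58
position: [0.4761, 0.0137, 0.0335]
tcp_rot: [[0.202, -0.0, 0.979], [-0.979, 0.0, 0.202], [-0.0, -1.0, -0.0]]
force: [0.5, 1.1, 2.2]
opening: 0.622
```

Run:
```python
from h import *
stat()
c=capture("side"); a=c["image"][140:240,220:350]; cv2.imwrite("pics/s3.png",cv2.resize(a,(780,600),interpolation=cv2.INTER_CUBIC))
for m in mark_of(c,"flap_lip"): print(m["p"],m["pixel"])
```

```text
t 5.58 loc [-164.3   -1. ] z 33.5 yaw 11.67 f_loader [0.71 0.97] 2.25 M [ 0.5   0.03 -0.06] open 54.1
0.73 [189.8, 249.3]
```

View pics/s3.png

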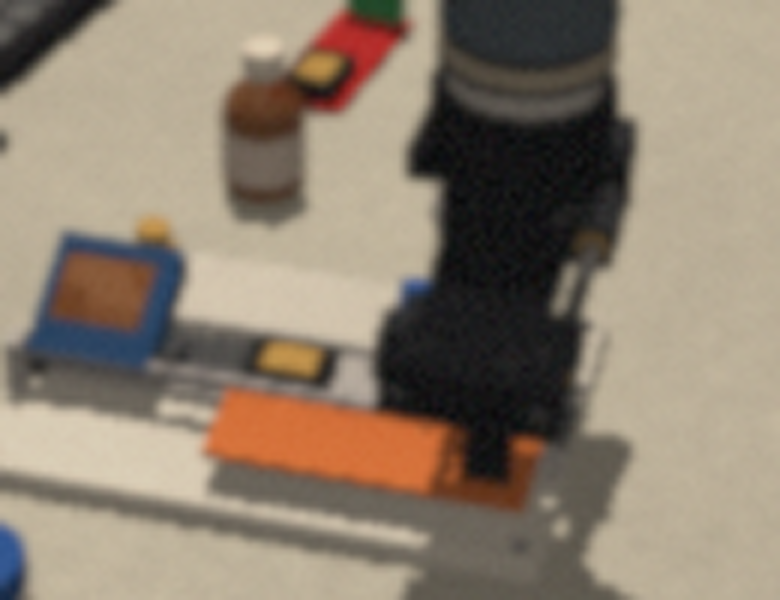

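```bash
cat >> h.py <<'E'
def flap():
  c=capture("side")
  for n in(("bar",(3,150,60),(16,255,255)),("flap",(100,120,40),(125,255,255))):
    rr,cc=np.nonzero(cv2.erode(cv2.inRange(cv2.cvtColor(c["image"],cv2.COLOR_BGR2HSV),n[1],n[2]),np.ones((2,2))))
    Q=np.array([np.r_[loc(w:=world(c,[a,b])),w[2]*1e3] for a,b in zip(rr,cc)])
    x0,x1=(-185,-40) if n[0]=="bar" else (0,60)
    Q=Q[(Q[:,0]>x0)&(Q[:,0]<x1)&(abs(Q[:,1])<65)&(Q[:,2]>20)]
    k,b=np.polyfit(Q[:,1],Q[:,2],1); a=np.arctan(k); print(n[0],len(Q),"angle",round(.35-a if n[0]=="bar" else -a,3))
  for t in("tray_back","tray"):
    print(t,[(round(q["p"],2),loc(world(c,q["pixel"],.035 if t!="tray" else .012)).tolist()) for q in mark_of(c,t)])
  return c
E
python3 -c "
from h import *
stat();flap()"
```

```text
t 5.68 loc [-164.3   -1. ] z 33.6 yaw 11.67 f_loader [0.34 2.46] 2.38 M [ 0.53  0.01 -0.01] open 53.9
bar 478 angle 0.401
flap 61 angle 0.353
tray_back [(0.8, [-13.0, -353.7])]
tray [(0.72, [-93.5, -24.3]), (0.68, [-9.7, -308.1])]
```

Emit:
{"op": "send_rows", "data": {
  "moves": "54 0 1 0 0;54 0 1 0 0;54 0 0.5 0 0;54 0 0 0 0;54 0 0 0 0;54 0 0 0 0"
}}

```text
time_s: 6.33
position: [0.4762, 0.0136, 0.031]
tcp_rot: [[0.202, -0.0, 0.979], [-0.979, -0.0, 0.202], [-0.0, -1.0, -0.0]]
force: [-0.7, 2.4, 4.1]
opening: 0.619
```

```bash
python3 -c "
from h import *
stat();flap();stat()"
```

```text
t 6.33 loc [-164.2   -1.1] z 31.0 yaw 11.67 f_loader [-0.16  2.52] 4.13 M [ 0.42  0.09 -0.02] open 53.9
bar 503 angle 0.503
flap 64 angle 0.424
tray_back [(0.82, [-0.1, -376.4])]
tray [(0.89, [3.7, -311.2]), (0.57, [-93.0, -28.7])]
t 6.48 loc [-164.3   -1.1] z 31.1 yaw 11.67 f_loader [0.49 1.44] 2.97 M [ 0.44  0.12 -0.  ] open 53.8
```

Emit:
{"op": "send_rows", "data": {
  "moves": "54 0 0 2 0;54 0 0 2 0;54 0 0 2 0;54 0 0 2 0;54 0 0 2 0;54 0 0 2 0;54 0 0 2 0;54 0 0 3 0;54 0 0 3 0;54 0 0 3 0;54 0 0 3 0;54 0 0 3 0;54 0 0 3 0;54 0 0 3 0;54 0 0 3 0;54 0 0 3 0;54 0 0 3 0;54 0 0 2 0;54 0 0 0 0;54 0 0 0 0"
}}

```text
time_s: 8.15
position: [0.5222, 0.023, 0.0312]
tcp_rot: [[0.202, 0.002, 0.979], [-0.979, -0.0, 0.202], [0.0, -1.0, 0.002]]
force: [-2.1, 1.0, 3.7]
opening: 0.623
```

Run:
```python
from h import *
stat();c=flap()
a=c["image"][140:240,220:350]; cv2.imwrite("pics/s4.png",cv2.resize(a,(780,600),interpolation=cv2.INTER_CUBIC))
```

```text
t 8.15 loc [-117.3   -1.3] z 31.2 yaw 11.66 f_loader [-1.8   1.44] 3.66 M [0.29 0.39 0.06] open 54.2
bar 503 angle 0.51
flap 59 angle 0.472
tray_back [(0.21, [-113.4, 32.3])]
tray [(0.67, [-61.2, -42.3]), (0.55, [-6.7, -305.3])]
```

View pics/s4.png

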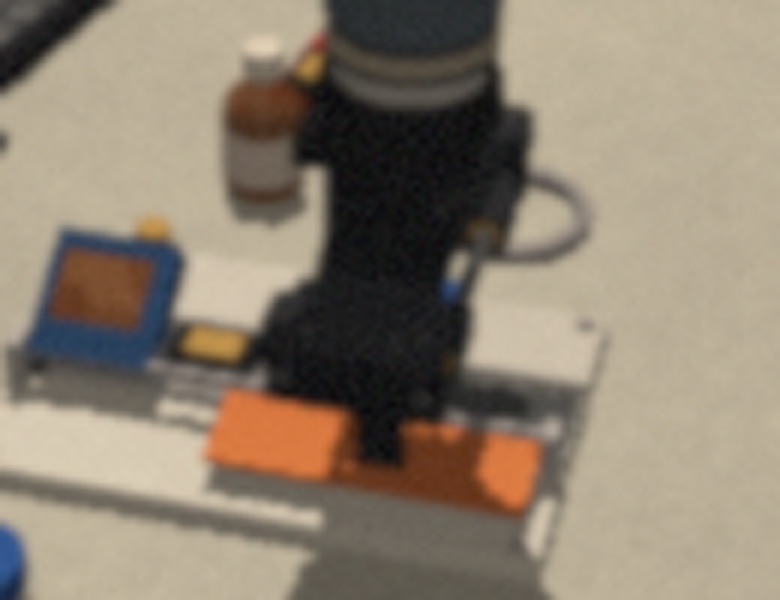

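Emit:
{"op": "send_rows", "data": {
  "moves": "54 0 0 2 0;54 0 0 2 0;54 0 0 2 0;54 0 0 3 0;54 0 0 3 0;54 0 0 3 0;54 0 0 3 0;54 0 0 3 0;54 0 0 3 0;54 0 0 3 0;54 0 0 3 0;54 0 0 3 0;54 0 0 3 0;54 0 0 2 0;54 0 0 2 0;54 0 0 0 0;54 0 0 0 0"
}}

```text
time_s: 9.72
position: [0.561, 0.0311, 0.0312]
tcp_rot: [[0.202, 0.001, 0.979], [-0.979, 0.0, 0.202], [0.0, -1.0, 0.001]]
force: [-2.3, 0.4, 3.2]
opening: 0.62
```

Run:
```python
from h import *
stat();c=flap()
```

```text
t 9.72 loc [-77.6  -1.2] z 31.2 yaw 11.67 f_loader [-2.2   0.89] 3.22 M [0.16 0.44 0.08] open 54.0
bar 512 angle 0.495
flap 62 angle 0.367
tray_back []
tray [(0.47, [-51.5, 262.0])]
```

Free motion so far, with about 2 N drag. I'll take the last 10 mm in small steps and watch the force.

Emit:
{"op": "send_rows", "data": {
  "moves": "54 0 0 1.5 0;54 0 0 1.5 0;54 0 0 1.5 0;54 0 0 1 0;54 0 0 1 0;54 0 0 0 0;54 0 0 0 0"
}}

```text
time_s: 10.45
position: [0.5671, 0.0324, 0.031]
tcp_rot: [[0.202, 0.0, 0.979], [-0.979, 0.0, 0.202], [0.0, -1.0, 0.0]]
force: [-3.1, -0.4, 3.3]
opening: 0.618
```

Run:
```python
from h import *
stat();c=flap();stat()
a=c["image"][140:240,200:330]; cv2.imwrite("pics/s5.png",cv2.resize(a,(780,600),interpolation=cv2.INTER_CUBIC))
```

```text
t 10.45 loc [-71.5  -1.1] z 31.0 yaw 11.67 f_loader [-3.16  0.25] 3.26 M [0.1  0.61 0.03] open 53.7
bar 509 angle 0.502
flap 52 angle 0.498
tray_back [(0.57, [-8.1, -363.2])]
tray [(0.54, [-0.7, -309.0])]
t 10.6 loc [-71.5  -1.1] z 31.0 yaw 11.67 f_loader [-3.14  0.5 ] 2.81 M [0.17 0.6  0.05] open 53.9
```

View pics/s5.png

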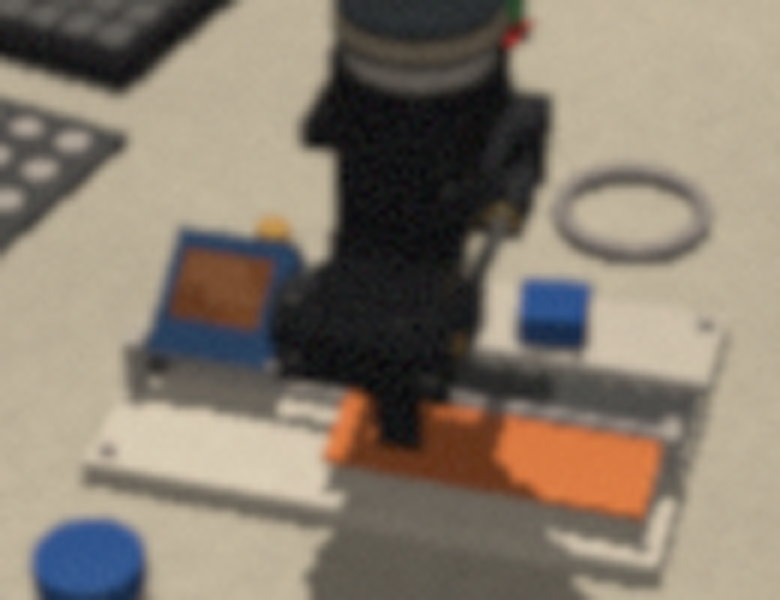

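Emit:
{"op": "send_rows", "data": {
  "moves": "54 0 0 0.7 0;54 0 0 0.7 0;54 0 0 0 0;54 0 0 0 0"
}}

```text
time_s: 10.93
position: [0.5684, 0.0327, 0.031]
tcp_rot: [[0.202, 0.001, 0.979], [-0.979, 0.0, 0.202], [0.0, -1.0, 0.001]]
force: [-3.1, 0.9, 3.9]
opening: 0.623
```

```bash
python3 -c "
from h import *
stat();capture('side');stat()"
```

```text
t 10.93 loc [-70.   -1.2] z 31.0 yaw 11.67 f_loader [-2.84  1.5 ] 3.89 M [0.12 0.62 0.07] open 54.2
t 10.98 loc [-70.   -1.2] z 31.0 yaw 11.67 f_loader [-3.03  0.67] 3.17 M [0.18 0.58 0.05] open 54.1
```

Emit:
{"op": "send_rows", "data": {
  "moves": "54 0 0 0.7 0;54 0 0 0.7 0;54 0 0 0 0;54 0 0 0 0"
}}

```text
time_s: 11.32
position: [0.5699, 0.0329, 0.0311]
tcp_rot: [[0.202, 0.001, 0.979], [-0.979, 0.0, 0.202], [0.0, -1.0, 0.001]]
force: [-3.3, 0.9, 3.1]
opening: 0.622
```

```bash
python3 -c "
from h import *
stat();capture('side');stat()"
```

```text
t 11.32 loc [-68.6  -1.2] z 31.1 yaw 11.67 f_loader [-3.05  1.5 ] 3.1 M [0.07 0.56 0.07] open 54.1
t 11.37 loc [-68.6  -1.2] z 31.1 yaw 11.67 f_loader [-3.49  0.34] 3.99 M [0.08 0.56 0.04] open 54.1
```

Not at the stop yet; the force is steady at about 3 N.

Emit:
{"op": "send_rows", "data": {
  "moves": "54 0 0 0.7 0;54 0 0 0.7 0;54 0 0 0 0;54 0 0 0 0"
}}

```text
time_s: 11.7
position: [0.5707, 0.0332, 0.0311]
tcp_rot: [[0.202, -0.0, 0.979], [-0.979, -0.0, 0.202], [-0.0, -1.0, -0.0]]
force: [-4.0, -0.7, 4.5]
opening: 0.628
```

```bash
python3 -c "
from h import *
stat();capture('side');stat()"
```

```text
t 11.7 loc [-67.7  -1.1] z 31.1 yaw 11.67 f_loader [-4.03  0.08] 4.46 M [-0.03  0.71  0.03] open 54.6
t 11.75 loc [-67.7  -1.1] z 31.1 yaw 11.67 f_loader [-4.13  0.42] 3.68 M [-0.01  0.73  0.03] open 53.9
```

Emit:
{"op": "send_rows", "data": {
  "moves": "54 0 0 0.7 0;54 0 0 0.7 0;54 0 0 0 0;54 0 0 0 0"
}}

```text
time_s: 12.08
position: [0.5708, 0.0332, 0.0311]
tcp_rot: [[0.202, -0.003, 0.979], [-0.979, -0.0, 0.202], [-0.0, -1.0, -0.003]]
force: [-6.0, -2.2, 5.9]
opening: 0.624
```

```bash
python3 -c "
from h import *
stat();capture('side');stat()"
```

```text
t 12.08 loc [-67.7  -1.1] z 31.1 yaw 11.67 f_loader [-6.33 -0.93] 5.9 M [-0.29  1.11 -0.12] open 54.3
t 12.13 loc [-67.7  -1.1] z 31.1 yaw 11.67 f_loader [-7.41 -0.36] 6.82 M [-0.37  1.13 -0.12] open 53.8
```

The tray has hit the stop: TCP halted at -67.7 against -67.5 expected, and the push force is rising. I'll back off while still holding the flap open.

Emit:
{"op": "send_rows", "data": {
  "moves": "54 0 0 -1 0;54 0 0 -1 0;54 0 0 -2 0;54 0 0 -3 0;54 0 0 -3 0;54 0 0 0 0;54 0 0 0 0"
}}

```text
time_s: 12.72
position: [0.5644, 0.031, 0.0316]
tcp_rot: [[0.202, 0.004, 0.979], [-0.979, -0.001, 0.202], [0.001, -1.0, 0.004]]
force: [3.0, 0.3, 3.3]
opening: 0.618
```

Run:
```python
from h import *
stat();c=flap()
hsv=cv2.cvtColor(c["image"],cv2.COLOR_BGR2HSV)
rr,cc=np.nonzero(cv2.inRange(hsv,(45,90,30),(85,255,255)));Q=np.array([np.r_[loc(w:=world(c,[a,b])),w[2]*1e3] for a,b in zip(rr,cc)])
print(Q[abs(Q[:,1])<70][:12])
```

```text
t 12.72 loc [-74.3  -1.9] z 31.6 yaw 11.65 f_loader [ 2.97 -0.3 ] 3.34 M [ 0.2  -0.45 -0.11] open 53.8
bar 502 angle 0.501
flap 51 angle 0.495
tray_back [(0.75, [33.5, -5.1]), (0.5, [-110.5, 192.6]), (0.2, [-125.1, -54.1])]
tray []Traceback (most recent call last):
  File "<stdin>", line 5, in <module>
IndexError: too many indices for array: array is 1-dimensional, but 2 were indexed
```

Emit:
{"op": "send_rows", "data": {
  "moves": "54 0 -2 0 0;54 0 -3 0 0;54 0 -3 0 0;54 0 -3 0 0;54 0 -4 0 0;54 0 -5 0 0;54 0 -10 0 0;54 0 -20 0 0;54 0 -30 0 0;54 0 -30 0 0;54 0 -30 0 0;54 0 0 -30 0;54 20 0 -30 0;54 35 0 0 0;54 35 0 0 0;54 35 0 0 0;54 35 0 0 0;54 35 0 0 0;54 35 0 0 0;54 35 0 0 0"
}}

```text
time_s: 14.53
position: [0.5566, -0.2412, 0.1714]
tcp_rot: [[0.202, -0.001, 0.979], [-0.979, 0.001, 0.202], [-0.002, -1.0, -0.001]]
force: [0.8, 1.0, 0.7]
opening: 0.622
```

Run:
```python
from h import *
stat();c=flap();t=capture("top")
for k,z in(("tray_back",.035),("tray",.012)): print(k,[(round(q["p"],2),loc(world(t,q["pixel"],z)).tolist()) for q in mark_of(t,k)])
for n,d in(("side",c),("top",t)):
  rr,cc=np.nonzero(cv2.inRange(cv2.cvtColor(d["image"],cv2.COLOR_BGR2HSV),(45,90,30),(85,255,255)));Q=np.array([np.r_[loc(w:=world(d,[a,b])),w[2]*1e3] for a,b in zip(rr,cc)]).reshape(-1,3)
  Q=Q[(abs(Q[:,1])<70)&(abs(Q[:,0])<200)]
  if len(Q): print(n,"handle",len(Q),np.percentile(Q,[3,50,97],axis=0).round(1).tolist())
a=c["image"][140:240,200:330]; b=t["image"][110:310,180:350]
cv2.imwrite("pics/e.png",np.hstack([cv2.resize(a,(440,500),interpolation=3) if 0 else cv2.resize(a,(460,354),interpolation=cv2.INTER_CUBIC),cv2.resize(b,(301,354),interpolation=cv2.INTER_CUBIC)]))
```

```text
t 14.53 loc [-137.2 -266.9] z 171.4 yaw 11.67 f_loader [0.99 0.82] 0.7 M [ 0.06 -0.02  0.05] open 54.1
bar 224 angle 0.007
flap 27 angle -0.145
tray_back [(0.75, [-9.4, -367.9]), (0.55, [-54.1, -47.7]), (0.41, [-104.0, 188.5])]
tray [(0.76, [-1.0, -22.1]), (0.63, [-2.2, -308.8])]
tray_back [(0.92, [-54.0, -34.5]), (0.87, [-12.0, -389.3])]
tray [(0.67, [-0.9, -37.9]), (0.61, [30.9, -98.4]), (0.57, [-9.6, -324.9])]
side handle 40 [[-55.7, -43.4, 22.3], [-54.6, -31.8, 44.7], [-52.0, -17.0, 55.4]]
top handle 99 [[-57.5, -52.0, 17.2], [-56.2, -35.4, 51.0], [-50.5, -18.6, 56.4]]
```

View pics/e.png

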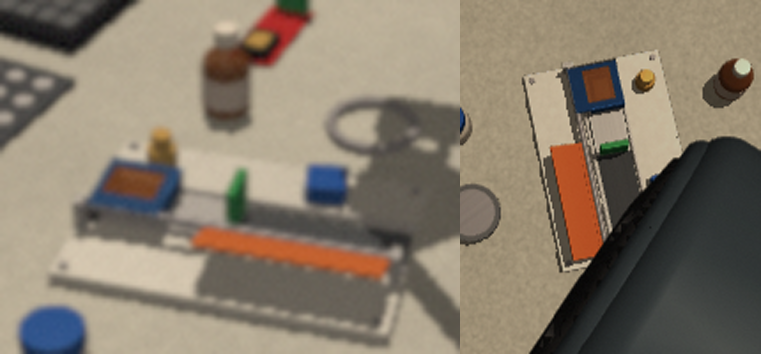

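The picture shows the flap shut (side crop around (140,180)), the sample hidden under it, the handle upright at (237,195), and the chip box, brass weight, bottle and ring in place. The measured handle rear is about -57.5 mm, against -58 when home.

```bash
python3 -c "
from rig import *
print(hand_in())"
```

```text
the job is handed in; nothing more can be done
None
```

The tray is home against the end stop and the flap has sprung shut behind the sample. I handed the job in at about 14.6 s of the 43 s allowed.

**What I did:**
- I pressed the orange bar with the left fingertip until the flap stood at about 0.5 rad. Measured from the bar, it held at 0.50–0.51 rad for the whole push.
- With the right finger I pushed the aluminium tray about 86 mm along the lane. The tool stopped at loader x = -67.7 mm, where -67.5 was expected, and the push force rose from about 3 N to 7 N.
- I backed the finger about 7 mm off the handle with the flap still held open. Then I lifted straight up and moved clear.

**Last checks:**
- **Flap:** the bar is back at 0.007 rad, which is shut. The rougher fit to the flap's own surface gave -0.145 rad. It disagrees, but it used only 27 pixels and the picture shows the flap shut.
- **Tray:** the top view puts the handle's rear at about -57.5 mm, where home is -58. The network's tray_back marks read -54, about 4 mm off, but they were also a few millimetres off earlier.
- **Other things:** the bottle, brass weight, ring, chip box and red look-alike showed in place. The jar and dish showed only in part, and I did not check the screwdriver at the end.
- **Tipping:** I did not measure the tray's tilt at the stop. The handle stood upright afterwards.

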